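# Lock the slide stand and present the slide label side up

### The arm

A 6-joint arm with a two-finger parallel gripper is mounted at the origin on a cart in front of the work surface, level with it; the furniture and walls round the work are solid. World frame = base frame: x ahead of the robot, y to its left, z up, the work surface at z = 0. Lengths are in m, angles in rad, forces in N, time in s.
With the tool pointing down it reaches from about 0.35 to 1 m from the base axis. Payload 7.1 kg.
Tool frame: the origin (TCP) lies at the very end of the fingers, on their centre line; the grasp point (between the pads) lies 19 mm behind it; z points along the fingers, y is the line along which they close (so a half turn about z gives the same grasp; the last joint's range is limited). The gripper opens to 85 mm and grips with 20 to 120 N. Pads are 22 mm wide; open, the fingers measure 114 mm over their backs; the gripper's body (76 mm by 85 mm) begins 54 mm behind the grasp point. The pads swing forward as they close: fully open they stand 13 mm farther back than shut.
Start: joints at [-1.367, 0.423, 1.63, -0, 1.089, -0.019], TCP at [0.138, -0.61, 0.211] pointing down, gripper open.
Joint ranges: [-3, 3], [-0.9, 2.11], [0.09, 2.58], [-1.31, 4.45], [0.11, 2.69], [-2.54, 2.54]. Speed limits (rad/s): [2.39, 2.39, 3.01, 3.14, 3.14, 3.14].

### API

Orientations are given as a unit quaternion [x, y, z, w].
In Python, from bench import * gives the robot as it stands.
- The arm moves only by the tool drive_tool, never from a script. Its argument "targets" is a list of rows, each a list of 4 numbers: the shift along the tool's x, y, z in units of 30 cm (1.0 is 30 cm), then the turn about the tool's z in units of 45 degrees (1.0 is 45 degrees). A call has 1 to 8 rows; each row shifts and turns the commanded pose from where the row before left it, along the tool's axes as they then stand; what a row does not reach is not made up. A row lasts 1/10 s, in which the tool goes at most 50 mm and 8.59 degrees, less where a joint would pass 70% of its speed; a pose out of reach is approached as far as the arm can. A call with a number of a shift or a turn outside -1 to 1 is refused whole. A call with a gripper value outside its range is refused whole. "fingers" is the closure in counts, from 0 (fully open) to 255 (shut), set as the call begins (left out, the last holds). The fingers move at their own pace and stop on an object; the grip force is fixed at half the most. Time passes only in rows, so rows that do not move let the fingers close. It gives the time, the measured TCP pose, the force, the opening and the grip force at its end, in the units of the state.
- get_state(): the state, without advancing time (a new reading comes with each control period).
- snapshot(name): name is "scene" or "top" or "wrist"; returns the picture (400x640x3 uint8, blue, green, red); there is no depth.
- camera_info(name): a dict with "mtx" (3x3 intrinsics, pixels), "origin" and "attitude" of the camera in the world. Camera axes: x right, y up, looking along -z (the intrinsics and any distortion apply to the point x, -y, -z); pixel columns grow to the right and rows downward; lengths in m; the calibration is good to about 2 mm. The wrist camera is an equidistant fisheye: a pixel r from the principal point sees the ray r / f radians off the axis. A picture is of the moment at which its call begins: read the wrist's pose just before it. camera_info takes no time and is no camera call; for the wrist camera it gives the pose at the moment of the call.
- finish_job(): hands the job in; it is judged then, once.
The state is a dict: "clock": time; "qpos": joint angles; "dq": joint speeds; "joint_torque": joint torques, N m; "tcp_pos": TCP position; "eef_rot": TCP orientation; "force": force on the tool from outside, world axes, zero at the start; "moment": the same for the moment, N m; "gripper_width": finger opening in m; "finger_force": force on a finger pad.
Only numpy, scipy, OpenCV 4.12 (cv2) and the standard library are available. Lean on these libraries where they do the work, as an engineer would, in place of code of your own. Each camera call takes 0.05 s, during which the arm holds its last target. There are 200 camera calls.

### The job

Swing the open hasp on the slide stand down until it rests in its forked catch, so that the slotted insert is locked, and only then draw the thick glass slide out of the slot. Find its frosted end by the small notch in one corner (looking at the label side with the notched edge at the top, the notch is at the right-hand end), grip the slide in its other, plain half, and hold it up with the slide's middle at least 15 cm above the worktop, long edges level, leaned over so that the label side faces up at about 45 degrees. Finish while still holding it there, still; leave the hasp closed and the beaker, dish and bottle where they are.

Things in the scene. Friction and masses are not known exactly. Their poses are not given: they have to be found in the camera images.
- slide_center (a point): Centre of the glass slide, a plate 90 x 8 x 50 mm (length x, thickness y, height z; about 90 g) standing on a long edge in the insert's slot; 41 mm above the worktop at the start (top edge 66 mm). x points to the frosted, notched end, z to the notched long edge; the label side is the -y face. The notch is a 12 x 12 mm step at the +x +z corner. The plain half is x below 0.
- slide: The same glass slide; origin in the middle of its lower long edge, axes as for slide_center. The frosted patch is on the label side only, over the last 30 mm at the notched end (x = 15 to 45 mm).
- insert: Round grey insert, 120 mm across, fixed on the stand at any yaw; origin underneath its centre, 10 mm above the worktop. Two jaws along its x, each 76 mm long and 10 mm thick, 9.6 mm apart, form the slot: floor 16 mm, jaw tops 32 mm above the worktop. The slot is open at its ends and holds the slide's lower 16 mm with 0.8 mm play a side; draw the slide straight up.
- hasp (a joint): Opening angle of the hasp in rad: 0 is closed, resting in the catch; it starts 0.5 to 0.9 open and can open to 1.5. Its hinge is stiff (about 0.05 N m), so it stays where it is left; a push of about 1 N at the tab moves it, and it stops firmly at 0.
- hasp_hinge (a point): Hinge axis (this point's y) of the hasp, on the fixed stand, an aluminium plate 180 x 190 x 10 mm; 22 mm above the worktop. The closed hasp points along this point's -x, and its free end rises as it opens. The insert's centre is at x -50, y -82 mm from here. Behind and to the right of the stand (world x above 0.62, y below 0.03) rises the bench's shelving: keep the arm clear of it.
- hasp_tab (a point): Middle of the upper face of the tab (22 x 20 x 6 mm) at the free end of the steel hasp, 98 mm from the hinge axis and 3 mm above the hasp's centre line; 25 mm above the worktop when closed. The hasp is a strip 14 mm wide, 5 mm thick. Its catch is a fork 76 mm from the hinge, prongs 23 mm above the worktop.
- beaker_50: Bystander: small glass beaker, 44 mm across, 58 mm tall; origin under its centre. To be left alone.
- petri_dish: Bystander: flat glass dish, 67 mm across, 18 mm tall; origin under its centre. To be left alone.
- iodine: Bystander: small brown bottle with black cap, 42 mm across, 90 mm tall; origin under its centre. To be left alone.
There are look-alikes about, which are no part of the job. What is meant by the slide is not red, and is the larger of those in its own colour.

How it is judged:
On the way, in this order (a step that is already met when the one before it is completed fails the run):
1. the hasp is closed in its catch while the slide still stands in its slot (value of joint hasp below 0.07 rad and height (world z) of slide_center below 0.05 m), for 0.2 s.
2. the slide is held clear above the slot (height (world z) of slide_center above 0.08 m and contact force between slide and the fingers above 0.5 N), for 0.2 s.
At the end, for the whole second after the job is handed in: The hasp is closed (within 0.07 rad); the slide is held still in the fingers alone, gripped in its plain half, its middle at least 145 mm above the worktop, its length level within 20 degrees, its label side turned up at least 28 degrees from upright (value of joint hasp below 0.07 rad and height (world z) of slide_center above 0.145 m and z of slide_center in the frame of insert above 0.1 m and contact force between slide and the fingers above 0.5 N and contact force between slide and insert below 0.05 N and x of the grasp point in the frame of slide_center between -0.055 and 0 m and angle between slide_center's own x axis and vertical between 1.22 and 1.92 rad and angle between slide_center's own y axis and vertical above 2.05 rad and linear speed of slide below 0.03 m/s); the arm keeps its last pose, push and grip.
It fails at once if a bystander is shoved or lifted (more than 30 mm) (distance of any of beaker_50, petri_dish, iodine from where it was at the start of the episode above 0.03 m).
It fails at once if the slide leaves its slot while the hasp is open (height (world z) of slide_center above 0.065 m and value of joint hasp above 0.15 rad).
It also fails if it takes over 51 s, if anything falls off the work surface, if the arm or the gripper's body presses on something with over 40 N, if the wrist force passes 120 N, or if a joint passes its speed limit or range.

## Working session

There is one attempt and no reset: what is moved stays moved. The work goes in short steps, Python scripts to look and compute and a tool call to move; the robot and the scene stay as the last step left them, time stands still between calls to the robot, and variables do not carry over. Pictures are saved under pics/ and viewed, at most 10 in all, crops included, and the job is handed in when it is done.

Besides the shell and the picture viewer there is one more tool, called in YAML: its name, and indented under it one key for each argument. drive_tool: Moves the arm, as the interface text tells. Its arguments: {"type":"object","properties":{"targets":{"type":"array"},"fingers":{"type":"number"}},"required":["targets"]}

```bash
mkdir -p pics
cat > h.py <<'E'
from bench import *
import numpy as np, cv2
from scipy.spatial.transform import Rotation as R
E
python3 - <<'E'
from h import *
for n in("scene","top"):
    cv2.imwrite(f"pics/{n}0.png",snapshot(n)); print(n,camera_info(n))
s=get_state(); print(s)
E
```

```text
scene {'mtx': array([[448.43098759,   0.        , 325.33849431],
       [  0.        , 448.43098759, 197.17833135],
       [  0.        ,   0.        ,   1.        ]]), 'origin': array([-0.13350879,  0.55235929,  0.80496026]), 'attitude': array([-0.19446175,  0.34381116,  0.80033831, -0.45104002])}
top {'mtx': array([[502.88972838,   0.        , 310.35560895],
       [  0.        , 502.88972838, 196.07842798],
       [  0.        ,   0.        ,   1.        ]]), 'origin': array([0.37775003, 0.14393448, 1.34440324]), 'attitude': array([ 0.05386524, -0.03832987, -0.70107866,  0.71001272])}
{'clock': 0.1, 'qpos': array([-1.36701986e+00,  4.23791638e-01,  1.63057848e+00, -5.72189953e-06,
        1.08860393e+00, -1.89802744e-02]), 'dq': array([-7.00946474e-04, -1.24080476e-03, -2.68910489e-03,  7.19410812e-04,
        3.65855677e-05, -5.84281116e-04]), 'joint_torque': array([ 8.91221462e-04, -5.58421683e+01, -2.82444960e+01,  3.46304114e-05,
        2.94187208e-03, -2.26691007e-06]), 'tcp_pos': array([ 0.13800755, -0.60905404,  0.20982024]), 'eef_rot': array([ 9.93803454e-01,  1.11149529e-01, -6.62515206e-05, -6.87518901e-04]), 'force': array([-0.05585855, -0.81777291,  0.01718105]), 'moment': array([ 0.01481652, -0.04921519,  0.0427261 ]), 'finger_force': 0.0, 'gripper_width': 0.08503279020684759}
```

View pics/scene0.png

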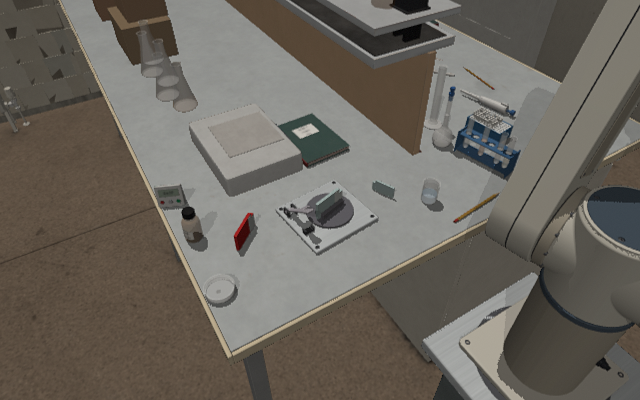

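View pics/top0.png

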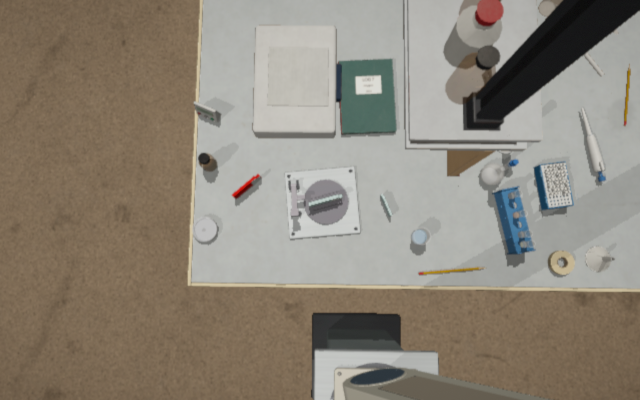

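The look-alikes in the top view are the red plate (246,186), the small grey-green plate (389,206) and the grey-green plate in the stand's slot (323,202). I choose the one in the stand, because it isn't red and is the larger of its colour. Next is a close crop of it.

```bash
python3 - <<'E'
from h import *
a=cv2.imread("pics/scene0.png")[165:265,260:400];b=cv2.imread("pics/top0.png")[155:255,270:410]
cv2.imwrite("pics/crop1.png",np.hstack([cv2.resize(x,None,fx=2.85*2,fy=2.85*2,interpolation=cv2.INTER_CUBIC)[:, :] for x in(a,)]))
cv2.imwrite("pics/crop2.png",cv2.resize(b,None,fx=5.7,fy=5.7,interpolation=cv2.INTER_CUBIC))
def px2w(n,u,v,z):
    c=camera_info(n);K=c["mtx"];d=R.from_quat(c["attitude"]).apply([(u-K[0,2])/K[0,0],-(v-K[1,2])/K[1,1],-1]);o=c["origin"]
    return o+d*(z-o[2])/d[2]
for p in[(286,171),(354,167),(359,235),(289,239)]: print(px2w("top",*p,.01).round(3))
print(px2w("top",325,202,.06), px2w("top",293,197,.05))
E
cat >> h.py <<'E'
def px2w(n,u,v,z):
    c=camera_info(n);K=c["mtx"];d=R.from_quat(c["attitude"]).apply([(u-K[0,2])/K[0,0],-(v-K[1,2])/K[1,1],-1]);o=c["origin"]
    return o+d*(z-o[2])/d[2]
E
```

```text
[0.62  0.241 0.01 ]
[0.633 0.058 0.01 ]
[0.45  0.044 0.01 ]
[0.437 0.23  0.01 ]
[0.53120984 0.13553405 0.06      ] [0.54452732 0.21869772 0.05      ]
```

View pics/crop1.png

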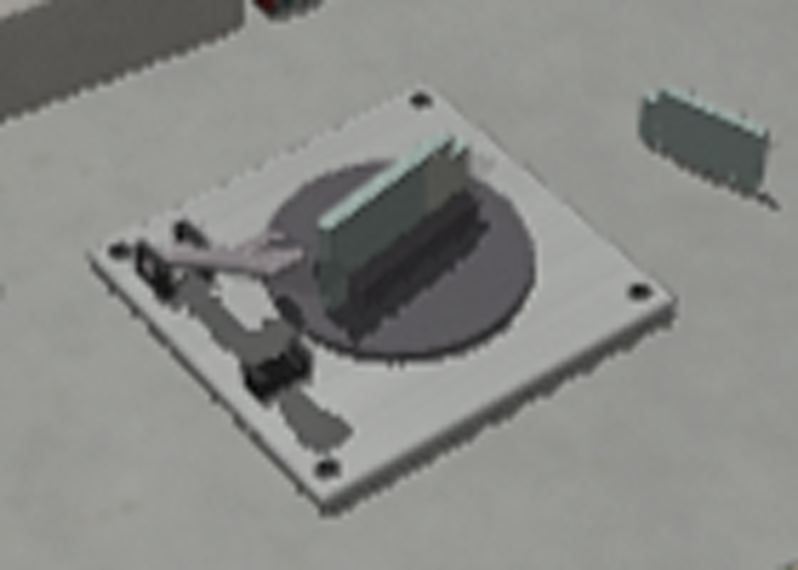

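View pics/crop2.png

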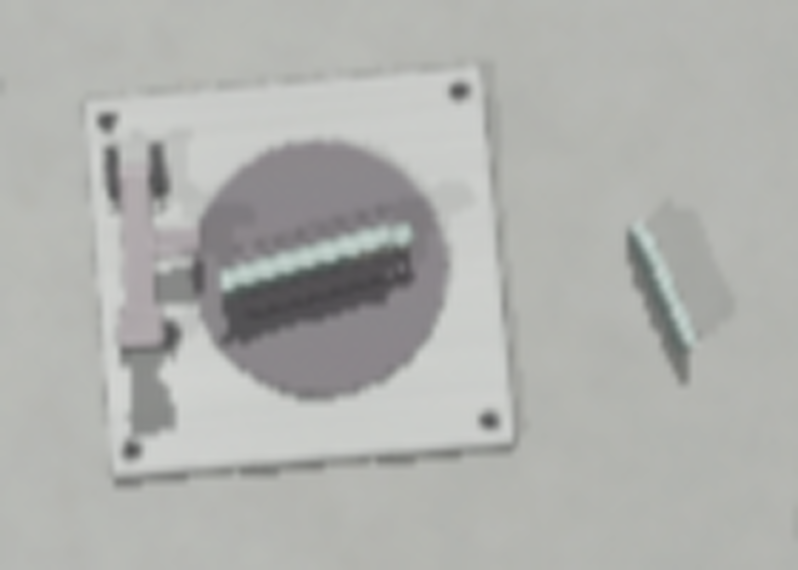

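The slide stands in the insert at crop2 (225,283) to (410,235). Its notch is at the right end (world −y), and the frosted patch shows on the face towards the scene camera and robot, so the label faces −x. The hasp's hinge is at the far end (crop2 135,165) and its raised tab is at (143,335).

The drive can't tilt the tool directly, so I'll check here in free space what it does at the reach limit.

drive_tool:
  targets:
    - [0,0,-0.16,0]
    - [0,0,-0.16,0]
    - [0,0,-0.16,0]
    - [0,0,-0.16,0]
    - [0,0,-0.16,0]
    - [0,0,-0.16,0]
    - [0,0,-0.16,0]
    - [0,0,-0.16,0]

```text
clock: 0.9
tcp_pos: [0.138, -0.609, 0.5962]
eef_rot: [0.994, 0.111, -0.0, -0.0]
force: [0.5, -1.2, 0.6]
gripper_width: 0.0856
finger_force: 0.0
```

drive_tool:
  targets:
    - [0,0,-0.16,0]
    - [0,0,-0.16,0]
    - [0,0,-0.16,0]
    - [0,0,-0.16,0]
    - [0,0,-0.16,0]
    - [0,0,-0.16,0]
    - [0,0,-0.16,0]

```text
clock: 1.6
tcp_pos: [0.1312, -0.5794, 0.8555]
eef_rot: [0.994, 0.111, 0.001, 0.009]
force: [1.3, -2.4, -0.8]
gripper_width: 0.0854
finger_force: 0.0
```

drive_tool:
  targets:
    - [0,0,-0.16,0]
    - [0,0,-0.16,0]
    - [0,0,-0.16,0]
    - [0,0,-0.16,0]
    - [0,0,-0.16,0]
    - [0,0,-0.16,0]
    - [0,0,-0.16,0]
    - [0,0,-0.16,0]

```text
clock: 2.4
tcp_pos: [0.0939, -0.4147, 0.9719]
eef_rot: [0.991, 0.111, 0.009, 0.079]
force: [-0.4, 0.2, 0.5]
gripper_width: 0.0856
finger_force: 0.0
```

Run:
```python
from h import *
s=get_state(); print(s["qpos"].round(3), R.from_quat(s["eef_rot"]).as_matrix().round(3))
```

```text
[-1.38   0.251  0.087  0.011  2.644 -0.022] [[ 0.975  0.218  0.035]
 [ 0.221 -0.963 -0.155]
 [-0.     0.159 -0.987]]
```

drive_tool:
  targets:
    - [0,0,0.16,0]
    - [0,0,0.16,0]
    - [0,0,0.16,0]
    - [0,0,0.16,0]
    - [0,0,0.16,0]
    - [0,0,0.16,0]
    - [0,0,0.16,0]
    - [0,0,0.16,0]

```text
clock: 3.2
tcp_pos: [0.1071, -0.4726, 0.6257]
eef_rot: [0.991, 0.111, 0.009, 0.079]
force: [-0.1, -0.3, 0.2]
gripper_width: 0.0854
finger_force: 0.0
```

drive_tool:
  targets:
    - [0,-0.15,0,0]
    - [0,-0.15,0,0]
    - [0,-0.15,0,0]
    - [0,-0.15,0,0]

```text
clock: 3.6
tcp_pos: [0.0676, -0.2979, 0.5985]
eef_rot: [0.991, 0.111, 0.009, 0.078]
force: [-0.1, -0.9, 0.2]
gripper_width: 0.0858
finger_force: 0.0
```

Run:
```python
from h import *
s=get_state(); print(s["qpos"].round(3), R.from_quat(s["eef_rot"]).as_matrix().round(3))
```

```text
[-1.395 -0.417  1.647  0.008  1.754 -0.045] [[ 0.975  0.218  0.035]
 [ 0.221 -0.963 -0.153]
 [ 0.     0.157 -0.988]]
```

drive_tool:
  targets:
    - [0,-0.13,0,0]
    - [0,-0.13,0,0]
    - [0,-0.1,0,0]
    - [0,-0.1,0,0]

```text
clock: 4.0
tcp_pos: [0.0376, -0.1651, 0.5771]
eef_rot: [0.991, 0.111, 0.009, 0.079]
force: [0.0, -0.9, -0.1]
gripper_width: 0.0856
finger_force: 0.0
```

Run:
```python
from h import *
s=get_state(); print(s["qpos"].round(3), R.from_quat(s["eef_rot"]).as_matrix().round(3))
```

```text
[-1.447 -0.675  1.792  0.017  1.866 -0.093] [[ 0.975  0.218  0.035]
 [ 0.221 -0.963 -0.154]
 [ 0.     0.158 -0.987]]
```

Run:
```python
from h import *
from scipy.optimize import least_squares
D=[([0.423,1.630,1.089],[.138,-.609,.2098]),([.251,.087,2.644],[.0939,-.4147,.9719]),([-.417,1.647,1.754],[.0676,-.2979,.5985]),([-.675,1.792,1.866],[.0376,-.1651,.5771])]
def fk(p,q):
    h,a,b,t,e=p;s=np.cumsum(q);return np.array([a*np.sin(s[0])+b*np.sin(s[1])+t*np.sin(s[2])+e,h+a*np.cos(s[0])+b*np.cos(s[1])+t*np.cos(s[2])])
f=lambda p:np.concatenate([fk(p,q)-[np.hypot(x[0],x[1]),x[2]] for q,x in D])
r=least_squares(f,[.2,.45,.45,.3,0]);p=r.x;print(p,r.fun.round(4))
# feasible region with tilt 0 : min/max r per z
for tilt in(0,-.16,.4,.79):
  for z in(.1,.2,.3,.4,.5,.6):
    L=[]
    for q2 in np.arange(-.9,2.11,.02):
      for q3 in np.arange(.09,2.58,.02):
        q5=np.pi+tilt-q2-q3
        if .11<q5<2.69:
          x=fk(p,[q2,q3,q5])
          if abs(x[1]-z)<.01:L.append((x[0],q2,q3,q5))
    if L:print(tilt,z,np.round(min(L),2),np.round(max(L),2))
```

```text
[ 0.97985863  0.62806267  0.50150078  1.11949477 -0.0766209 ] [ 0.0006 -0.0093 -0.0016 -0.0158  0.0119  0.0176 -0.0109  0.0075]
0 0.1 [ 0.16 -0.16  2.57  0.73] [1.03 1.32 0.09 1.73]
0 0.2 [-0.07 -0.9   2.57  1.47] [1.   1.22 0.11 1.81]
0 0.3 [-0.07 -0.9   2.37  1.67] [0.97 1.14 0.09 1.91]
0 0.4 [-0.09 -0.9   2.15  1.89] [0.92 1.04 0.09 2.01]
0 0.5 [-0.14 -0.9   1.93  2.11] [0.86 0.92 0.13 2.09]
0 0.6 [-0.21 -0.9   1.69  2.35] [0.78 0.78 0.19 2.17]
-0.16 0.1 [ 0.35 -0.1   2.57  0.51] [1.21 1.32 0.13 1.53]
-0.16 0.2 [ 0.16 -0.74  2.57  1.15] [1.18 1.22 0.15 1.61]
-0.16 0.3 [ 0.11 -0.9   2.39  1.49] [1.15 1.14 0.11 1.73]
-0.16 0.4 [ 0.09 -0.9   2.19  1.69] [1.1  1.04 0.11 1.83]
-0.16 0.5 [ 0.05 -0.9   1.97  1.91] [1.04 0.94 0.11 1.93]
-0.16 0.6 [-0.02 -0.9   1.73  2.15] [0.97 0.84 0.09 2.05]
0.4 0.1 [-0.21  0.16  2.57  0.81] [0.61 1.4  0.09 2.05]
0.4 0.2 [-0.29 -0.22  2.57  1.19] [0.59 1.3  0.11 2.13]
0.4 0.3 [-0.5  -0.9   2.55  1.89] [0.56 1.22 0.09 2.23]
0.4 0.4 [-0.51 -0.9   2.33  2.11] [0.52 1.1  0.15 2.29]
0.4 0.5 [-0.53 -0.9   2.13  2.31] [0.48 1.02 0.11 2.41]
0.4 0.6 [-0.58 -0.9   1.91  2.53] [0.41 0.92 0.09 2.53]
0.79 0.1 [-0.55  0.94  2.57  0.42] [0.25 1.6  0.11 2.22]
0.79 0.2 [-0.53  0.6   2.57  0.76] [0.26 1.52 0.09 2.32]
0.79 0.3 [-0.55  0.3   2.57  1.06] [0.25 1.44 0.09 2.4 ]
0.79 0.4 [-0.61 -0.04  2.57  1.4 ] [0.24 1.34 0.11 2.48]
0.79 0.5 [-0.75 -0.54  2.57  1.9 ] [0.22 1.26 0.09 2.58]
0.79 0.6 [-0.86 -0.9   2.43  2.4 ] [0.18 1.16 0.11 2.66]
```

drive_tool:
  targets:
    - [0.03,0.16,0,-0.1]
    - [0.06,0.16,0,-0.15]
    - [0.12,0.12,0,-0.18]
    - [0.14,0,0,-0.18]
    - [0.14,0,0,-0.18]
    - [0.14,0,0,-0.18]
    - [0.14,0,0,-0.18]
    - [0.14,0,0,-0.18]

```text
clock: 4.8
tcp_pos: [0.2719, -0.1139, 0.5775]
eef_rot: [0.802, 0.593, -0.032, 0.073]
force: [1.5, -1.0, -0.3]
gripper_width: 0.0853
finger_force: 0.0
```

drive_tool:
  targets:
    - [0.14,0,0,-0.18]
    - [0.14,0,0,-0.18]
    - [0.14,0,0,-0.18]
    - [0.14,0,0,-0.18]
    - [0.14,0,0,-0.18]
    - [0.14,0,0,-0.18]
    - [0.14,0,0,-0.18]
    - [0.14,0,0,-0.18]

```text
clock: 5.6
tcp_pos: [0.2105, 0.1945, 0.5272]
eef_rot: [0.359, 0.93, -0.065, 0.044]
force: [0.9, 1.0, 0.4]
gripper_width: 0.0858
finger_force: 0.0
```

Run:
```python
from h import *
s=get_state(); print(s["qpos"].round(3), R.from_quat(s["eef_rot"]).as_matrix().round(3))
```

```text
[ 0.848 -0.319  1.735 -0.132  1.816 -0.011] [[-0.738  0.674  0.035]
 [ 0.662  0.733 -0.153]
 [-0.129 -0.09  -0.988]]
```

drive_tool:
  targets:
    - [0.14,0,0,-0.18]
    - [0.14,0.03,0,-0.18]
    - [0.15,0.05,-0.02,-0.18]
    - [0.15,0.05,-0.02,-0.18]
    - [0.15,0.05,-0.02,-0.18]
    - [0.13,0.1,-0.02,-0.18]
    - [0.0,0.16,-0.02,0]
    - [0.0,0.16,-0.02,0]

```text
clock: 6.4
tcp_pos: [-0.012, 0.4672, 0.5142]
eef_rot: [-0.054, 0.995, -0.077, 0.014]
force: [0.6, 0.2, 0.9]
gripper_width: 0.0854
finger_force: 0.0
```

drive_tool:
  targets:
    - [0,0.16,-0.02,0]
    - [0,0.16,-0.02,0]
    - [0,0.16,-0.02,0]
    - [0,0.16,-0.02,0]
    - [0,0.16,-0.02,0]
    - [0,0.16,-0.02,0]

```text
clock: 7.0
tcp_pos: [-0.0411, 0.756, 0.5042]
eef_rot: [-0.052, 0.996, -0.078, 0.013]
force: [-0.1, 0.7, 1.0]
gripper_width: 0.0853
finger_force: 0.0
```

Run:
```python
from h import *
s=get_state(); print(s["qpos"].round(3), R.from_quat(s["eef_rot"]).as_matrix().round(3))
```

```text
[ 1.621  0.6    0.721 -0.03   1.976 -0.064] [[-0.994 -0.102  0.035]
 [-0.106  0.982 -0.154]
 [-0.019 -0.156 -0.988]]
```

drive_tool:
  targets:
    - [0,0.16,-0.02,0]
    - [0,0.16,-0.02,0]
    - [0,0.16,-0.02,0]
    - [0,0.16,-0.02,0]

```text
clock: 7.4
tcp_pos: [-0.0564, 0.8881, 0.4648]
eef_rot: [-0.053, 0.996, -0.069, 0.013]
force: [-0.2, 1.8, -2.1]
gripper_width: 0.0852
finger_force: 0.0
```

Run:
```python
from h import *
s=get_state(); print(s["qpos"].round(3), R.from_quat(s["eef_rot"]).as_matrix().round(3))
```

```text
[ 1.63   0.988  0.089 -0.032  2.202 -0.063] [[-0.994 -0.103  0.034]
 [-0.107  0.985 -0.135]
 [-0.02  -0.138 -0.99 ]]
```

drive_tool:
  targets:
    - [0,0.16,-0.05,0]
    - [0,0.16,-0.05,0]
    - [0,0.16,-0.05,0]
    - [0,0.16,-0.05,0]

```text
clock: 7.8
tcp_pos: [-0.0669, 0.9373, 0.4446]
eef_rot: [-0.053, 0.998, -0.004, 0.013]
force: [0.1, -0.5, -0.1]
gripper_width: 0.0852
finger_force: 0.0
```

Run:
```python
from h import *
s=get_state(); print(s["qpos"].round(3), R.from_quat(s["eef_rot"]).as_matrix().round(3))
```

```text
[ 1.638  1.008  0.088 -0.029  2.056 -0.053] [[-0.994 -0.106  0.026]
 [-0.107  0.994 -0.008]
 [-0.025 -0.01  -1.   ]]
```

Run:
```python
from h import *
im=cv2.imread("pics/top0.png")
hsv=cv2.cvtColor(im,cv2.COLOR_BGR2HSV)
c=lambda x,y:(270+(x+.5)/5.7-.5,155+(y+.5)/5.7-.5)
sub=im[185:220,300:350].astype(int)
m=((sub[:,:,1]-sub[:,:,2]>12)&(sub.sum(2)>480)).astype(np.uint8)
pts=np.argwhere(m)[:,::-1]+[300,185]; print(len(pts)); W=np.array([px2w("top",u,v,.066) for u,v in pts])
rect=cv2.minAreaRect((W[:,:2]*1000).astype(np.float32));print(rect)
A=px2w("top",*c(222,283),.066);B=px2w("top",*c(412,235),.066);print(A,B,np.linalg.norm(A-B),(A+B)/2)
C=px2w("top",*c(324,269),.02);print("disc",C)
th=np.deg2rad(4.0);Rz=lambda v:np.array([np.cos(th)*v[0]-np.sin(th)*v[1],np.sin(th)*v[0]+np.cos(th)*v[1]])
H=C[:2]+Rz([.05,.082]);print("hinge",H,"vs px",px2w("top",*c(137,168),.024), "closed tab",H+Rz([-.098,0]))
for r,t in((.098,.5),(.098,.7),(.098,.9)):
  print(t,H+Rz([-r*np.cos(t),0]),.022+r*np.sin(t)+.003)
# tab end visible at crop (143,345): implied by angle
for t in(.5,.7,.9): print(t,px2w("top",*c(142,346),.022+.109*np.sin(t)))
e=px2w("top",*c(142,346),.08)
print("corner ang",[np.degrees(np.arctan2(b[1]-a[1],b[0]-a[0])) for a,b in[(px2w("top",*c(131,450),.01),px2w("top",*c(107,121),.01)),(px2w("top",*c(489,420),.01),px2w("top",*c(459,91),.01))]])
s=get_state();T=R.from_quat(s["eef_rot"])
```

```text
70
((537.1076049804688, 135.30856323242188), (6.759326457977295, 84.47578430175781), 16.290618896484375)
[0.52424295 0.17763307 0.066     ] [0.54694075 0.0925517  0.066     ] 0.08805697241534603 [0.53559185 0.13509238 0.066     ]
disc [0.53661811 0.13148963 0.02      ]
hinge [0.58077628 0.21677771] vs px [0.5825821  0.21918515 0.024     ] closed tab [0.48301501 0.20994157]
0.5 [0.49498269 0.21077844] 0.0719837027832119
0.7 [0.50600433 0.21154914] 0.08813333334929371
0.9 [0.5200069 0.2125283] 0.10176603714349339
0.5 [0.49466523 0.21262031 0.07425738]
0.7 [0.49301183 0.21164896 0.09221973]
0.9 [0.4916161  0.210829   0.10738263]
corner ang [np.float64(5.248082620769264), np.float64(5.342395090280645)]
```

```bash
cat >> h.py <<'E'
def plan(P,psi=None,n=8,start=None):
    s=get_state(); T=R.from_quat(s["eef_rot"]); x=T.as_matrix()[:,0]; p0=s["tcp_pos"]
    now=np.degrees(np.arctan2(x[1],x[0])); d=0 if psi is None else (now-psi+180)%360-180
    st=(np.array(P)-p0)/n; t=d/n
    for i in range(n):
        r=T.inv().apply(st)/.3; print([float(round(v,3)) for v in (*r,t/45)]); T=T*R.from_euler('z',t,degrees=True)
    return T
E
python3 - <<'E'
from h import *
print(plan([.497,.211,.15],106,20).as_matrix().round(3))
E
```

```text
[-0.079, -0.13, 0.052, 0.089]
[-0.088, -0.124, 0.052, 0.089]
[-0.097, -0.118, 0.052, 0.089]
[-0.105, -0.11, 0.052, 0.089]
[-0.112, -0.103, 0.052, 0.089]
[-0.119, -0.095, 0.052, 0.089]
[-0.125, -0.086, 0.052, 0.089]
[-0.131, -0.077, 0.052, 0.089]
[-0.136, -0.068, 0.052, 0.089]
[-0.141, -0.058, 0.052, 0.089]
[-0.144, -0.048, 0.052, 0.089]
[-0.147, -0.038, 0.052, 0.089]
[-0.15, -0.028, 0.052, 0.089]
[-0.151, -0.017, 0.052, 0.089]
[-0.152, -0.007, 0.052, 0.089]
[-0.152, 0.004, 0.052, 0.089]
[-0.151, 0.015, 0.052, 0.089]
[-0.15, 0.025, 0.052, 0.089]
[-0.148, 0.036, 0.052, 0.089]
[-0.145, 0.046, 0.052, 0.089]
[[-0.275  0.961  0.026]
 [ 0.961  0.276 -0.008]
 [-0.015  0.023 -1.   ]]
```

drive_tool:
  targets:
    - [-0.08,-0.13,0.05,0.09]
    - [-0.09,-0.125,0.05,0.09]
    - [-0.1,-0.12,0.05,0.09]
    - [-0.105,-0.11,0.05,0.09]
    - [-0.11,-0.1,0.05,0.09]
    - [-0.12,-0.095,0.05,0.09]
    - [-0.125,-0.085,0.05,0.09]
  fingers: 255

```text
clock: 8.5
tcp_pos: [0.124, 0.7148, 0.3585]
eef_rot: [0.173, 0.985, -0.001, 0.014]
force: [0.7, -0.2, 0.7]
gripper_width: -0.0002
finger_force: 0.0
```

drive_tool:
  targets:
    - [-0.13,-0.075,0.05,0.09]
    - [-0.135,-0.07,0.05,0.09]
    - [-0.14,-0.06,0.05,0.09]
    - [-0.145,-0.05,0.05,0.09]
    - [-0.145,-0.04,0.05,0.09]
    - [-0.15,-0.03,0.05,0.09]
    - [-0.15,-0.02,0.05,0.09]

```text
clock: 9.2
tcp_pos: [0.327, 0.4666, 0.2607]
eef_rot: [0.409, 0.913, 0.002, 0.014]
force: [-0.0, -0.1, 0.5]
gripper_width: 0.0002
finger_force: 0.0
```

Run:
```python
from h import *
s=get_state();print(s["qpos"].round(2),s["tcp_pos"],s["gripper_width"])
print(plan([.495,.211,.13],106,6).as_matrix().round(3))
```

```text
[ 0.95  0.28  1.71 -0.03  1.14  0.24] [0.32695118 0.46660872 0.26074002] 0.00017947957295737566
[-0.166, -0.026, 0.076, 0.095]
[-0.168, -0.014, 0.076, 0.095]
[-0.168, -0.001, 0.076, 0.095]
[-0.168, 0.012, 0.076, 0.095]
[-0.167, 0.024, 0.076, 0.095]
[-0.164, 0.037, 0.076, 0.095]
[[-0.276  0.961  0.027]
 [ 0.961  0.276 -0.007]
 [-0.014  0.024 -1.   ]]
```

drive_tool:
  targets:
    - [-0.14,-0.025,0.065,0.08]
    - [-0.145,-0.014,0.065,0.08]
    - [-0.145,-0.004,0.065,0.08]
    - [-0.145,0.008,0.065,0.08]
    - [-0.145,0.018,0.065,0.08]
    - [-0.14,0.03,0.065,0.08]
    - [-0.14,0.04,0.065,0.08]
    - [0,0,0,0]

```text
clock: 10.0
tcp_pos: [0.5012, 0.2116, 0.1288]
eef_rot: [0.599, 0.8, 0.003, 0.012]
force: [-0.6, 0.8, -1.5]
gripper_width: -0.0
finger_force: 0.0
```

Run:
```python
from h import *
s=get_state();print(s["qpos"].round(2),s["tcp_pos"])
im=[snapshot("scene")[150:260,240:400],snapshot("top")[140:250,260:420]]
cv2.imwrite("pics/h1.png",np.vstack([cv2.resize(i,None,fx=2.7,fy=2.7,interpolation=cv2.INTER_CUBIC) for i in im]))
print(plan([.495,.211,.105],106,2))
```

```text
[ 0.39  0.41  1.88 -0.02  0.83  0.12] [0.50123694 0.21162899 0.12883352]
[-0.003, -0.011, 0.042, 0.006]
[-0.003, -0.011, 0.042, 0.006]
Rotation.from_matrix(array([[-0.27561085,  0.96094165,  0.02509573],
                            [ 0.96116432,  0.27587264, -0.0075788 ],
                            [-0.01420601,  0.02203232, -0.99965632]]))
```

View pics/h1.png

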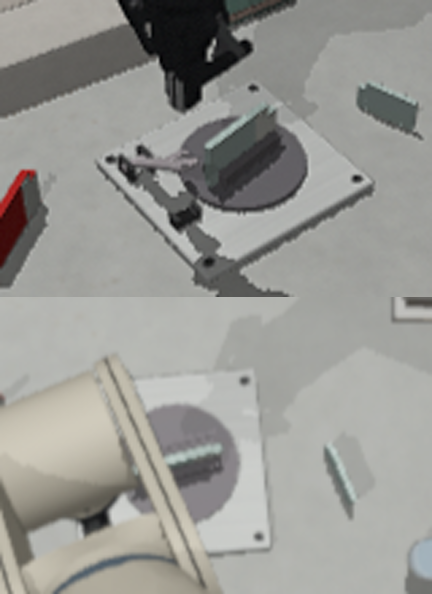

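The fingertips are over the raised tab (tips at about 183,105 and tab at 190,158 in the composite). I'll push it down now.

drive_tool:
  targets:
    - [0,-0.01,0.05,0]
    - [0,-0.01,0.05,0]
    - [0,0,0.05,0]
    - [0.002,-0.008,0.03,0]
    - [0.002,-0.01,0.03,0]
    - [0.002,-0.008,0.03,0]

```text
clock: 10.7
tcp_pos: [0.4879, 0.2138, 0.0585]
eef_rot: [0.596, 0.803, 0.005, 0.013]
force: [-1.3, -0.7, 0.7]
gripper_width: 0.0001
finger_force: 0.4
```

drive_tool:
  targets:
    - [0.002,-0.008,0.03,0]
    - [0.002,-0.007,0.03,0]
    - [0,-0.005,0.02,0]
    - [0,-0.005,0.02,0]
    - [0,0,0.015,0]

```text
clock: 11.2
tcp_pos: [0.4814, 0.2117, 0.0232]
eef_rot: [0.597, 0.802, 0.005, 0.013]
force: [0.1, 0.4, 0.0]
gripper_width: -0.0001
finger_force: 0.2
```

drive_tool:
  targets:
    - [0,0,0.015,0]
    - [0,0,0,0]

```text
clock: 11.4
tcp_pos: [0.4817, 0.2117, 0.0188]
eef_rot: [0.597, 0.802, 0.005, 0.013]
force: [-0.1, -0.2, -0.1]
gripper_width: -0.0003
finger_force: 0.0
```

Run:
```python
from h import *
s=get_state();print(s["force"])
im=snapshot("scene")[160:250,260:380]
cv2.imwrite("pics/h2.png",cv2.resize(im,None,fx=5,fy=5,interpolation=cv2.INTER_CUBIC))
```

```text
[-0.06132612 -0.17429129 -0.07118291]
```

View pics/h2.png

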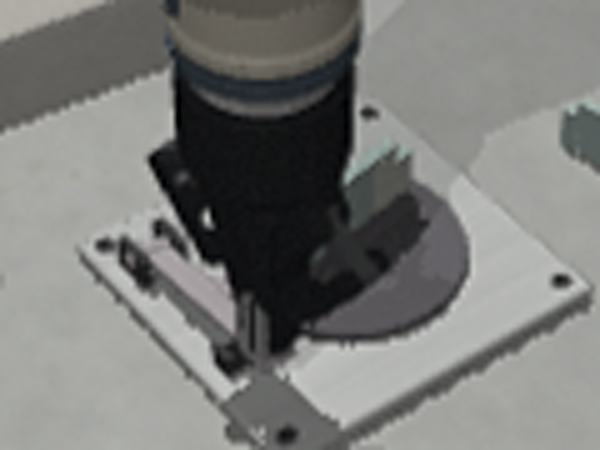

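drive_tool:
  targets:
    - [0,0,-0.1,0]
    - [0,0,-0.16,0]
    - [0,0,-0.16,0]
    - [0,0.15,-0.1,0]
    - [0,0,0,0]

```text
clock: 11.95
tcp_pos: [0.5248, 0.2277, 0.1804]
eef_rot: [0.597, 0.802, 0.011, 0.017]
force: [-0.3, 0.4, 0.5]
gripper_width: -0.0003
finger_force: 0.0
```

Run:
```python
from h import *
im=snapshot("scene")[170:260,265:365]
cv2.imwrite("pics/h3.png",cv2.resize(im,None,fx=6,fy=6,interpolation=cv2.INTER_CUBIC))
```

```text
(no output)
```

View pics/h3.png

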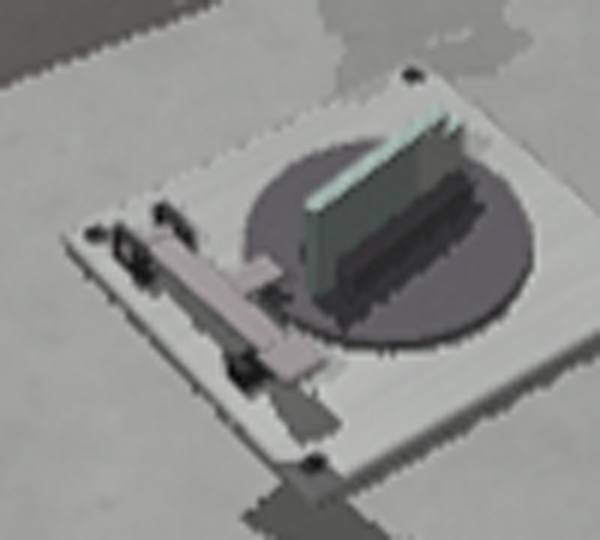

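The hasp is now partly closed, with the tab at crop pixel (290,355). The fingertips slid past it, so I'll work out where the tab is.

Run:
```python
from h import *
H=np.array([.581,.218,.022]);d=np.array([-.996,-.087,0]);nrm=np.cross(d,[0,0,1])
for c in[(290,355),(155,243),(305,368)]:
    u,v=265+(c[0]+.5)/6-.5,170+(c[1]+.5)/6-.5
    o=camera_info("scene")["origin"];P=px2w("scene",u,v,0);r=P-o
    q=o+r*((H-o)@nrm)/(r@nrm);print(c,q.round(4),"s",(q-H)@d,"ang",np.arctan2(q[2]-.022,(q-H)@d), "on plane z.03",px2w("scene",u,v,.03).round(4))
print(px2w("scene",265+155/6,170+243/6,.024))
plan([.487,.209,.1],106,5)
```

```text
(290, 355) [0.4903 0.2101 0.0293] s 0.09099914792187784 ang 0.07955653991087455 on plane z.03 [0.4897 0.2104 0.03  ]
(155, 243) [0.5885 0.2187 0.0113] s -0.007537776611290265 ang -2.1849731312877507 on plane z.03 [0.5715 0.2265 0.03  ]
(305, 368) [0.4802 0.2092 0.0308] s 0.10118167086711631 ang 0.08659031859242204 on plane z.03 [0.4808 0.2088 0.03  ]
[0.57515909 0.22379383 0.024     ]
[-0.004, -0.027, 0.051, 0.003]
[-0.004, -0.027, 0.051, 0.003]
[-0.004, -0.027, 0.051, 0.003]
[-0.004, -0.027, 0.051, 0.003]
[-0.004, -0.027, 0.051, 0.003]
```

drive_tool:
  targets:
    - [-0.005,-0.04,0.06,0]
    - [-0.005,-0.04,0.06,0]
    - [-0.005,-0.035,0.06,0]
    - [0,0,0.08,0]
    - [0,0,0.08,0]
    - [0,0,0.08,0]
    - [0,0,0,0]

```text
clock: 12.7
tcp_pos: [0.4855, 0.2083, 0.0438]
eef_rot: [0.597, 0.802, 0.002, 0.011]
force: [-0.2, 0.2, 0.6]
gripper_width: -0.0
finger_force: 0.0
```

Run:
```python
from h import *
plan([.490,.210,.04],106,1)
```

```text
[0.001, 0.016, 0.013, 0.015]
```

drive_tool:
  targets:
    - [0.001,0.02,0.013,0]
    - [0,0,0.02,0]
    - [0,0,0.02,0]
    - [0,0,0.015,0]
    - [0,0,0,0]

```text
clock: 13.2
tcp_pos: [0.4949, 0.2115, 0.0267]
eef_rot: [0.597, 0.802, 0.005, 0.013]
force: [-0.7, -0.2, -0.0]
gripper_width: 0.0001
finger_force: 0.0
```

drive_tool:
  targets:
    - [0,0,0.01,0]
    - [0,0,0,0]

```text
clock: 13.4
tcp_pos: [0.4953, 0.2116, 0.0239]
eef_rot: [0.597, 0.802, 0.005, 0.013]
force: [0.1, 0.6, -0.1]
gripper_width: -0.0002
finger_force: 0.0
```

drive_tool:
  targets:
    - [0,0,0.01,0]
    - [0,0,0.01,0]
    - [0,0,0,0]

```text
clock: 13.7
tcp_pos: [0.4953, 0.2115, 0.0176]
eef_rot: [0.597, 0.802, 0.005, 0.013]
force: [-0.3, -0.2, 0.4]
gripper_width: 0.0001
finger_force: 0.0
```

drive_tool:
  targets:
    - [0,0,0.01,0]
    - [0,0,0.01,0]
    - [0,0,0,0]

```text
clock: 14.0
tcp_pos: [0.4955, 0.2115, 0.0116]
eef_rot: [0.597, 0.802, 0.005, 0.013]
force: [0.2, -0.7, 0.6]
gripper_width: 0.0002
finger_force: 0.0
```

Run:
```python
from h import *
s=get_state();print(s["force"],s["tcp_pos"])
w=snapshot("wrist");a=snapshot("scene")[170:260,265:365]
cv2.imwrite("pics/h4.png",np.vstack([cv2.resize(a,(420,378),interpolation=cv2.INTER_CUBIC)[:,:],cv2.resize(w[150:400,110:530],(420,222))[:, :]]))
```

```text
[ 0.21018598 -0.65648031  0.60572435] [0.49545577 0.21145081 0.01156209]
```

View pics/h4.png

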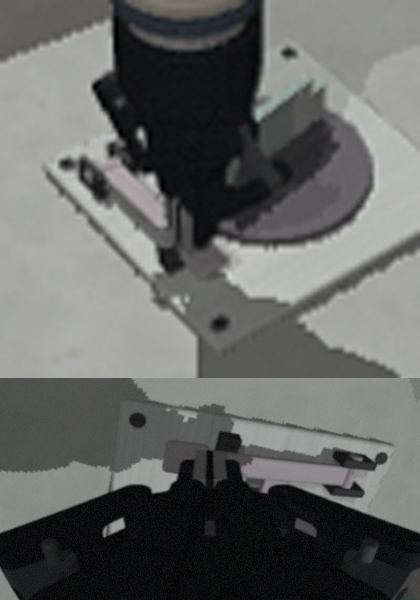

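drive_tool:
  targets:
    - [0,0,0.006,0]
    - [0,0,0.006,0]
    - [0,0,0,0]

```text
clock: 14.4
tcp_pos: [0.4957, 0.2115, 0.0082]
eef_rot: [0.597, 0.802, 0.005, 0.013]
force: [-0.7, 0.3, -0.0]
gripper_width: -0.0
finger_force: 0.0
```

Run:
```python
from h import *
s=get_state();print(s["force"],s["tcp_pos"],s["qpos"].round(3))
c=camera_info("scene");K=c["mtx"]
def pr(X):
    q=R.from_quat(c["attitude"]).inv().apply(np.array(X)-c["origin"]);return np.array([K[0,2]+K[0,0]*q[0]/-q[2],K[1,2]-K[1,1]*q[1]/-q[2]])
t=s["tcp_pos"]
for dz in(0,.013): u=pr(t+[0,0,dz]);print("h4 crop px",((u-[265,170])*4.2).round(0))
```

```text
[-0.68493963  0.29833063 -0.0216881 ] [0.49570993 0.21147913 0.00821066] [ 0.391  0.61   1.933 -0.031  0.578  0.125]
h4 crop px [195. 267.]
h4 crop px [195. 251.]
```

The TCP reads below the plate top with no force, so the real tip sits about 10 mm or more higher than nominal. I'll keep pressing until it meets the stop.

drive_tool:
  targets:
    - [0,0,0.01,0]
    - [0,0,0,0]

```text
clock: 14.6
tcp_pos: [0.4957, 0.2114, 0.0051]
eef_rot: [0.597, 0.802, 0.005, 0.013]
force: [-0.2, 0.4, -0.9]
gripper_width: -0.0002
finger_force: 0.0
```

drive_tool:
  targets:
    - [0,0,0.01,0]
    - [0,0,0,0]

```text
clock: 14.8
tcp_pos: [0.496, 0.2115, 0.0035]
eef_rot: [0.597, 0.802, 0.005, 0.013]
force: [-4.4, -1.8, 19.1]
gripper_width: -0.0
finger_force: 9.2
```

drive_tool:
  targets:
    - [0,0,-0.1,0]
    - [0,0,-0.16,0]
    - [0,0,-0.16,0]
    - [-0.03,0.16,-0.1,0]
    - [-0.03,0.16,-0.1,0]
    - [0,0,0,0]
  fingers: 0

```text
clock: 15.4
tcp_pos: [0.5834, 0.2234, 0.1882]
eef_rot: [0.597, 0.802, 0.01, 0.016]
force: [-0.4, 0.4, 0.3]
gripper_width: 0.0846
finger_force: 0.0
```

Run:
```python
from h import *
im=snapshot("scene")[170:260,265:365];w=snapshot("wrist")
a=cv2.resize(im,None,fx=5,fy=5,interpolation=cv2.INTER_CUBIC)
cv2.imwrite("pics/h5.png",np.vstack([a[:400],cv2.resize(w,(500,312))[:195]]) if 0 else a)
cv2.imwrite("pics/w5.png",w)
```

```text
(no output)
```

View pics/h5.png

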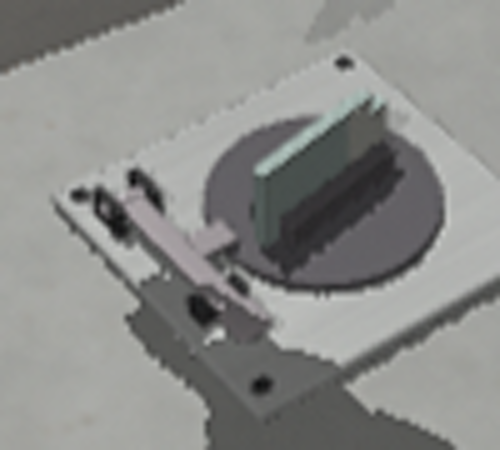

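The hasp strip now lies between both prongs (205,310 and 240,283), with the tab at about (250,315), and it stopped firmly at 19 N. A numeric check comes next, then the grasp plan.

Run:
```python
from h import *
for n,c,f in(("h3",(290,355),6),("h5",(250,313),5)): 
    for z in(.025,.035): print(n,z,px2w("scene",265+c[0]/f,170+c[1]/f,z).round(4))
plan([.5306,.1538,.11],105.6,5)
```

```text
h3 0.025 [0.4921 0.208  0.025 ]
h3 0.035 [0.4841 0.2124 0.035 ]
h5 0.025 [0.4807 0.2101 0.025 ]
h5 0.035 [0.4728 0.2145 0.035 ]
[-0.034, -0.043, 0.048, 0.005]
[-0.034, -0.043, 0.048, 0.005]
[-0.034, -0.043, 0.048, 0.005]
[-0.034, -0.043, 0.048, 0.005]
[-0.035, -0.043, 0.048, 0.005]
```

The tab matches its closed position, predicted (.483,.210) and seen (.481,.210). On to the grasp.

drive_tool:
  targets:
    - [-0.035,-0.043,0.04,0.005]
    - [-0.035,-0.043,0.05,0.005]
    - [-0.035,-0.043,0.05,0.005]
    - [-0.035,-0.043,0.05,0.005]
    - [-0.035,-0.043,0.05,0.005]
    - [0,0,0,0]

```text
clock: 16.1
tcp_pos: [0.5254, 0.1508, 0.1068]
eef_rot: [0.605, 0.796, 0.001, 0.01]
force: [-0.9, 0.2, 1.3]
gripper_width: 0.0851
finger_force: 0.0
```

Run:
```python
from h import *
print(get_state()["tcp_pos"]);plan([.5306,.1538,.02],105.6,5)
```

```text
[0.52540135 0.15076862 0.10680098]
[0.002, 0.003, 0.058, -0.0]
[0.002, 0.003, 0.058, -0.0]
[0.002, 0.003, 0.058, -0.0]
[0.002, 0.003, 0.058, -0.0]
[0.002, 0.003, 0.058, -0.0]
```

drive_tool:
  targets:
    - [0.002,0.004,0.06,0]
    - [0.002,0.004,0.06,0]
    - [0.002,0.004,0.06,0]
    - [0.002,0.004,0.05,0]
    - [0.002,0.004,0.045,0]
    - [0,0,0,0]

```text
clock: 16.7
tcp_pos: [0.5367, 0.1567, 0.026]
eef_rot: [0.605, 0.796, 0.004, 0.012]
force: [-1.0, -0.2, -0.7]
gripper_width: 0.0855
finger_force: 0.0
```

drive_tool:
  targets:
    - [0,0,0,0]
    - [0,0,0,0]
    - [0,0,0,0]
    - [0,0,0,0]
    - [0,0,0,0]
    - [0,0,0,0]
  fingers: 255

```text
clock: 17.3
tcp_pos: [0.5343, 0.1557, 0.0281]
eef_rot: [0.605, 0.796, 0.002, 0.01]
force: [-10.9, -4.3, 16.7]
gripper_width: 0.0068
finger_force: 58.2
```

drive_tool:
  targets:
    - [0,0,-0.03,0]
    - [0,0,-0.03,0]
    - [0,0,-0.04,0]
    - [0,0,-0.06,0]
    - [0,0,-0.06,0]
    - [0,0,-0.08,0]
    - [0,0,-0.1,0]
    - [0,0,0,0]

```text
clock: 18.1
tcp_pos: [0.5377, 0.1585, 0.1522]
eef_rot: [0.605, 0.796, 0.008, 0.015]
force: [0.0, 0.1, -1.2]
gripper_width: 0.0061
finger_force: 59.3
```

Run:
```python
from h import *
s=get_state();print(s["qpos"].round(2),s["force"],s["gripper_width"])
a=snapshot("scene")[130:260,255:385]
cv2.imwrite("pics/g1.png",cv2.resize(a,None,fx=4.5,fy=4.5,interpolation=cv2.INTER_CUBIC))
```

```text
[ 0.27  0.39  1.84 -0.02  0.88  0.01] [ 0.03153799  0.0708147  -1.21650481] 0.006135004315797663
```

View pics/g1.png

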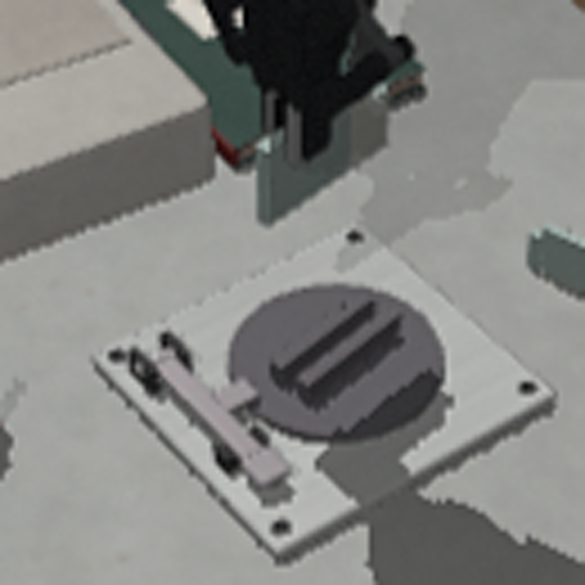

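The slide is held in its plain half, with the plain end at (265,190), the finger at (310,130) and the frosted end at (370,130). The hasp lies in its fork. Next I'll move left to the reach limit to tilt the tool.

Run:
```python
from h import *
plan([.065,.78,.46],176,18)
```

```text
[0.134, -0.051, -0.061, -0.087]
[0.137, -0.042, -0.061, -0.087]
[0.139, -0.033, -0.061, -0.087]
[0.141, -0.023, -0.061, -0.087]
[0.142, -0.014, -0.061, -0.087]
[0.143, -0.004, -0.061, -0.087]
[0.143, 0.006, -0.061, -0.087]
[0.142, 0.016, -0.061, -0.087]
[0.141, 0.025, -0.061, -0.087]
[0.139, 0.035, -0.061, -0.087]
[0.136, 0.044, -0.061, -0.087]
[0.133, 0.054, -0.061, -0.087]
[0.129, 0.062, -0.061, -0.087]
[0.124, 0.071, -0.061, -0.087]
[0.119, 0.079, -0.061, -0.087]
[0.113, 0.087, -0.061, -0.087]
[0.107, 0.095, -0.061, -0.087]
[0.1, 0.102, -0.061, -0.087]
```

drive_tool:
  targets:
    - [0.08,-0.03,-0.06,-0.05]
    - [0.135,-0.045,-0.06,-0.09]
    - [0.14,-0.035,-0.06,-0.09]
    - [0.14,-0.025,-0.06,-0.09]
    - [0.14,-0.015,-0.06,-0.09]
    - [0.143,-0.004,-0.06,-0.09]
    - [0.143,0.005,-0.06,-0.09]
    - [0.142,0.015,-0.06,-0.09]

```text
clock: 18.95
tcp_pos: [0.3381, 0.4225, 0.2845]
eef_rot: [0.372, 0.928, 0.001, 0.013]
force: [1.4, 0.4, -1.5]
gripper_width: 0.0062
finger_force: 59.2
```

drive_tool:
  targets:
    - [0.14,0.025,-0.06,-0.09]
    - [0.14,0.035,-0.06,-0.09]
    - [0.135,0.045,-0.06,-0.09]
    - [0.135,0.055,-0.06,-0.09]
    - [0.13,0.06,-0.06,-0.09]
    - [0.125,0.07,-0.06,-0.09]
    - [0.12,0.08,-0.06,-0.09]
    - [0.115,0.085,-0.06,-0.09]

```text
clock: 19.75
tcp_pos: [0.1286, 0.6998, 0.4204]
eef_rot: [0.098, 0.995, -0.003, 0.013]
force: [0.1, 0.0, -1.0]
gripper_width: 0.0067
finger_force: 59.2
```

drive_tool:
  targets:
    - [0.11,0.095,-0.06,-0.08]
    - [0.05,0.15,-0.02,0]
    - [0,0.16,-0.02,0]
    - [0,0.16,-0.02,0]
    - [0,0.16,-0.03,0]
    - [0,0.16,-0.03,0]
    - [0,0.16,-0.04,0]
    - [0,0.16,-0.04,0]

```text
clock: 20.55
tcp_pos: [0.1188, 0.9564, 0.4447]
eef_rot: [0.068, 0.997, 0.032, 0.015]
force: [-0.2, -0.9, -0.3]
gripper_width: 0.0066
finger_force: 60.5
```

Run:
```python
from h import *
s=get_state(); print(s["qpos"].round(3), R.from_quat(s["eef_rot"]).as_matrix().round(3),s["tcp_pos"],s["gripper_width"])
```

```text
[ 1.444  1.007  0.09  -0.03   1.979 -0.004] [[-0.99   0.134  0.035]
 [ 0.136  0.989  0.061]
 [-0.027  0.065 -0.997]] [0.11880909 0.9564337  0.44466207] 0.006642380631213136
```

drive_tool:
  targets:
    - [0,0.16,-0.03,0]
    - [0,0.16,-0.02,0]
    - [0,0.16,-0.02,0]
    - [0,0.16,-0.01,0]
    - [0,0.16,-0.01,0]
    - [0,0.16,0,0]
    - [0,0.16,0,0]
    - [0,0.16,0,0]

```text
clock: 21.35
tcp_pos: [0.135, 1.0524, 0.4181]
eef_rot: [0.065, 0.985, 0.155, 0.023]
force: [-0.7, -0.0, -1.7]
gripper_width: 0.0063
finger_force: 60.6
```

drive_tool:
  targets:
    - [0,0.16,0,0]
    - [0,0.16,0.01,0]
    - [0,0.16,0.01,0]
    - [0,0.16,0.01,0]
    - [0,0.16,0.02,0]
    - [0,0.16,0.02,0]
    - [0,0.16,0.02,0]
    - [0,0.16,0.02,0]

```text
clock: 22.15
tcp_pos: [0.1473, 1.1325, 0.4286]
eef_rot: [0.062, 0.959, 0.275, 0.03]
force: [1.4, -0.4, -0.7]
gripper_width: 0.006
finger_force: 60.6
```

Run:
```python
from h import *
s=get_state(); print(s["qpos"].round(3), R.from_quat(s["eef_rot"]).as_matrix().round(3),s["tcp_pos"],s["gripper_width"])
```

```text
[ 1.437  1.075  0.088 -0.021  1.419 -0.008] [[-0.991  0.102  0.092]
 [ 0.135  0.841  0.523]
 [-0.024  0.531 -0.847]] [0.1473055  1.13254908 0.42855078] 0.006015824028315109
```

drive_tool:
  targets:
    - [0,0.16,0.02,0]
    - [0,0.16,0.02,0]
    - [0,0.16,0.03,0]
    - [0,0.16,0.03,0]
    - [0,0.16,0.03,0]
    - [0,0.16,0.03,0]
    - [0,0.16,0.03,0]
    - [0,0.16,0.03,0]

```text
clock: 22.95
tcp_pos: [0.1536, 1.184, 0.4959]
eef_rot: [0.058, 0.92, 0.387, 0.037]
force: [0.1, 0.4, -1.2]
gripper_width: 0.0064
finger_force: 60.6
```

Run:
```python
from h import *
s=get_state(); M=R.from_quat(s["eef_rot"]);print(s["qpos"].round(3), M.as_matrix().round(3),s["tcp_pos"],s["gripper_width"])
# return to (0.45,0.1,0.45) turning +180 about tool z in 24 rows
n=24;st=(np.array([.47,.0,.42])-s["tcp_pos"])/n
st=None
P=[s["tcp_pos"],[.25,.75,.45],[.45,.4,.42],[.5,.0,.4]]
from scipy.interpolate import interp1d
L=np.r_[0,np.cumsum(np.linalg.norm(np.diff(P,axis=0),axis=1))];print(L)
n=32;X=interp1d(L,np.array(P),axis=0)(np.linspace(0,L[-1],n+1))
T=M
for i in range(n):
    print([float(round(v,3)) for v in T.inv().apply(X[i+1]-X[i])/.3],round(180/n/45,3)); T=T*R.from_euler('z',180/n,degrees=True)
print(T.as_matrix().round(2))
```

```text
[ 1.436  1.056  0.087 -0.018  1.2   -0.01 ] [[-0.991  0.078  0.112]
 [ 0.135  0.694  0.708]
 [-0.023  0.716 -0.698]] [0.15364531 1.18398993 0.4958839 ] 0.006425770926628863
[0.         0.44691926 0.85114692 1.25475564]
[-0.045, -0.095, -0.077] 0.125
[-0.054, -0.091, -0.077] 0.125
[-0.062, -0.085, -0.077] 0.125
[-0.07, -0.078, -0.077] 0.125
[-0.078, -0.071, -0.077] 0.125
[-0.084, -0.063, -0.077] 0.125
[-0.09, -0.055, -0.077] 0.125
[-0.095, -0.045, -0.077] 0.125
[-0.099, -0.036, -0.077] 0.125
[-0.102, -0.026, -0.077] 0.125
[-0.104, -0.016, -0.077] 0.125
[-0.107, 0.017, -0.071] 0.125
[-0.105, 0.042, -0.066] 0.125
[-0.1, 0.052, -0.066] 0.125
[-0.094, 0.062, -0.066] 0.125
[-0.088, 0.071, -0.066] 0.125
[-0.08, 0.079, -0.066] 0.125
[-0.072, 0.087, -0.066] 0.125
[-0.063, 0.093, -0.066] 0.125
[-0.054, 0.099, -0.066] 0.125
[-0.044, 0.104, -0.066] 0.125
[-0.043, 0.098, -0.072] 0.125
[-0.059, 0.08, -0.085] 0.125
[-0.051, 0.085, -0.085] 0.125
[-0.042, 0.089, -0.085] 0.125
[-0.033, 0.093, -0.085] 0.125
[-0.024, 0.096, -0.085] 0.125
[-0.015, 0.098, -0.085] 0.125
[-0.005, 0.099, -0.085] 0.125
[0.005, 0.099, -0.085] 0.125
[0.014, 0.098, -0.085] 0.125
[0.024, 0.096, -0.085] 0.125
[[ 0.99 -0.08  0.11]
 [-0.13 -0.69  0.71]
 [ 0.02 -0.72 -0.7 ]]
```

drive_tool:
  targets:
    - [-0.045,-0.095,-0.077,0.125]
    - [-0.055,-0.09,-0.077,0.125]
    - [-0.06,-0.085,-0.077,0.125]
    - [-0.07,-0.08,-0.077,0.125]
    - [-0.08,-0.07,-0.077,0.125]
    - [-0.085,-0.065,-0.077,0.125]
    - [-0.09,-0.055,-0.077,0.125]
    - [-0.095,-0.045,-0.077,0.125]

```text
clock: 23.75
tcp_pos: [0.2272, 0.8998, 0.4706]
eef_rot: [0.388, 0.836, 0.374, -0.106]
force: [0.2, -0.0, -1.4]
gripper_width: 0.0064
finger_force: 60.6
```

drive_tool:
  targets:
    - [-0.1,-0.035,-0.077,0.125]
    - [-0.1,-0.025,-0.077,0.125]
    - [-0.105,-0.015,-0.077,0.125]
    - [-0.107,0.017,-0.07,0.125]
    - [-0.105,0.04,-0.066,0.125]
    - [-0.1,0.05,-0.066,0.125]
    - [-0.095,0.06,-0.066,0.125]
    - [-0.09,0.07,-0.066,0.125]

```text
clock: 24.55
tcp_pos: [0.3541, 0.6181, 0.4486]
eef_rot: [0.678, 0.624, 0.306, -0.241]
force: [0.5, -0.9, -0.8]
gripper_width: 0.0066
finger_force: 60.6
```

Run:
```python
from h import *
s=get_state(); print(s["qpos"].round(3), R.from_quat(s["eef_rot"]).as_matrix().round(3),s["tcp_pos"],s["gripper_width"])
```

```text
[0.865 0.097 1.735 0.625 0.69  0.585] [[ 0.035  0.993  0.114]
 [ 0.699 -0.106  0.708]
 [ 0.715  0.055 -0.697]] [0.35406545 0.6181258  0.44861582] 0.006560992922439974
```

drive_tool:
  targets:
    - [-0.08,0.08,-0.066,0.125]
    - [-0.07,0.087,-0.066,0.125]
    - [-0.063,0.093,-0.066,0.125]
    - [-0.054,0.1,-0.066,0.125]
    - [-0.044,0.104,-0.066,0.125]
    - [-0.043,0.098,-0.072,0.125]
    - [-0.06,0.08,-0.085,0.125]
    - [-0.05,0.085,-0.085,0.125]

```text
clock: 25.35
tcp_pos: [0.4865, 0.3392, 0.4334]
eef_rot: [0.866, 0.317, 0.19, -0.338]
force: [0.5, -0.6, -1.4]
gripper_width: 0.0063
finger_force: 60.6
```

Run:
```python
from h import *
s=get_state(); print(s["qpos"].round(3), R.from_quat(s["eef_rot"]).as_matrix().round(3),s["tcp_pos"],s["gripper_width"])
```

```text
[0.219 0.04  1.83  0.844 1.094 0.75 ] [[ 0.727  0.677  0.115]
 [ 0.42  -0.571  0.706]
 [ 0.543 -0.465 -0.699]] [0.48649394 0.33918674 0.43338408] 0.00629741177342345
```

drive_tool:
  targets:
    - [0,0,0,0.137]
    - [0,0,0,0.137]
    - [0,0,0,0.137]
    - [0,0,0,0.137]
    - [0,0,0,0.137]
    - [0,0,0,0.137]
    - [0,0,0,0.137]
    - [0,0,0,0.137]

```text
clock: 26.15
tcp_pos: [0.4862, 0.3407, 0.4335]
eef_rot: [0.919, -0.073, 0.032, -0.387]
force: [0.9, 0.2, -2.1]
gripper_width: 0.0063
finger_force: 60.6
```

drive_tool:
  targets:
    - [0,0,0,0]
    - [0,0,0,0]
    - [0,0,0,0]
    - [0,0,0,0]

```text
clock: 26.55
tcp_pos: [0.4858, 0.3409, 0.4326]
eef_rot: [0.919, -0.071, 0.031, -0.386]
force: [-0.6, -0.6, -1.3]
gripper_width: 0.0063
finger_force: 60.6
```

Run:
```python
from h import *
s=get_state(); print(s["qpos"].round(3),s["dq"].round(3), R.from_quat(s["eef_rot"]).as_matrix().round(3),s["tcp_pos"],s["gripper_width"],s["finger_force"])
c=camera_info("scene");K=c["mtx"];q=R.from_quat(c["attitude"]).inv().apply(s["tcp_pos"]-c["origin"]);u=int(K[0,2]-K[0,0]*q[0]/q[2]);v=int(K[1,2]+K[1,1]*q[1]/q[2]);print(u,v)
a=snapshot("scene");x0,y0=max(u-100,0),max(v-80,0)
cv2.imwrite("pics/f1.png",cv2.resize(a[y0:y0+170,x0:x0+200],None,fx=3.4,fy=3.4,interpolation=cv2.INTER_CUBIC))
```

```text
[0.222 0.041 1.83  0.844 1.093 1.608] [-0.001  0.001  0.     0.001  0.002  0.006] [[ 0.988 -0.106  0.112]
 [-0.155 -0.691  0.706]
 [ 0.003 -0.715 -0.699]] [0.48575213 0.34086368 0.43261168] 0.006282646749233873 60.64542531967163
238 91
```

Run:
```python
from h import *
s=get_state();M=R.from_quat(s["eef_rot"]);c=camera_info("scene");K=c["mtx"];a=snapshot("scene")
for sx in(-.04,-.035,0,.005,.01,.02,.025,.03,.035):
  for sz in(-.018,-.01):
    P=s["tcp_pos"]+M.apply([-.018-sx,-.004,-.013-sz]);q=R.from_quat(c["attitude"]).inv().apply(P-c["origin"])
    u=int(round(K[0,2]-K[0,0]*q[0]/q[2]));v=int(round(K[1,2]+K[1,1]*q[1]/q[2]));print(sx,sz,u,v,a[v,u],P[2].round(3))
```

```text
-0.04 -0.018 232 86 [146 150 136] 0.432
-0.04 -0.01 235 83 [145 149 136] 0.438
-0.035 -0.018 232 88 [146 151 137] 0.432
-0.035 -0.01 235 84 [145 150 137] 0.438
0 -0.018 238 98 [145 150 136] 0.432
0 -0.01 241 94 [146 151 137] 0.437
0.005 -0.018 238 100 [145 150 136] 0.432
0.005 -0.01 242 96 [145 150 136] 0.437
0.01 -0.018 239 101 [145 150 135] 0.432
0.01 -0.01 242 98 [145 150 136] 0.437
0.02 -0.018 241 105 [161 169 167] 0.432
0.02 -0.01 244 101 [161 168 168] 0.437
0.025 -0.018 242 106 [160 167 166] 0.432
0.025 -0.01 245 102 [162 169 168] 0.437
0.03 -0.018 243 108 [160 167 167] 0.432
0.03 -0.01 246 104 [161 168 167] 0.437
0.035 -0.018 243 110 [162 168 167] 0.432
0.035 -0.01 247 106 [161 168 167] 0.437
```

The frosted patch starts between slide x = 10 and 20 mm on the upward face, so the label side is up and the grip is about 18 mm into the plain half. Handing in.

```bash
python3 -c "
from bench import *
print(finish_job())"
```

```text
the job is handed in; nothing more can be done
None
```

The job is handed in at about 27 s of the 51 s allowed, with no verdict returned: the hasp is closed in its catch, and the slide is held still by its plain half about 0.44 m up, length level, label side up at about 45°.

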